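# Open the ratchet stop of a jar rack

### The arm

A 7-joint arm with a two-finger parallel gripper is mounted at the origin on a cart in front of the work surface, level with it; the furniture and walls round the work are solid. World frame = base frame: x ahead of the robot, y to its left, z up, the work surface at z = 0. Lengths are in m, angles in rad, forces in N, time in s.
With the tool pointing down it reaches from about 0.4 to 0.9 m from the base axis. Payload 5.5 kg.
Tool frame: the origin (TCP) lies at the very end of the fingers, on their centre line; the grasp point (between the pads) lies 19 mm behind it; z points along the fingers, y is the line along which they close (so a half turn about z gives the same grasp; the last joint's range is limited). The gripper opens to 92 mm and grips with 3 to 60 N. Pads are 19 mm wide; open, the fingers measure 130 mm over their backs; the gripper's body (75 mm by 190 mm) begins 47 mm behind the grasp point.
Start: joints at [0.263, 0.501, -0.427, 1.55, 0.221, 1.138, -0.21], TCP at [0.65, 0, 0.19] pointing down, gripper open.
Joint ranges: [-2.88, 2.88], [-0.31, 2.03], [-1.54, 1.56], [0.2, 2.42], [-1.41, 4.55], [0.19, 2.02], [-2.57, 2.57]. Speed limits (rad/s): [2.57, 2.57, 3.14, 3.14, 3.14, 3.14, 3.14].

### API

Orientations are given as a unit quaternion [w, x, y, z].
In Python, from bench import bot gives the robot as it stands.
- The arm moves only by the shell command python3 -m crank 'ROWS' [FORCE]. ROWS is JSON, a list that holds one entry, the list of rows, each a list of 7 numbers: the opening in per cent of the stroke, from 0 (shut) to 100 (fully open), then the shift along the tool's x, y, z in m, then the turn, a rotation vector about the tool's x, y, z in rad. In form: [[[fingers, tx, ty, tz, ax, ay, az], ...]]. A call has 1 to 10 rows; each row is the pose to reach, as a shift and turn from the pose commanded when the call began, along the tool's axes at that moment; what a row does not reach only later rows make up. A row lasts 1/12 s, in which the tool goes at most 41.7 mm and 7.16 degrees, less where a joint would pass 70% of its speed; a pose out of reach is approached as far as the arm can. A call with a gripper value outside its range is refused whole. The fingers move at their own pace and stop on an object; FORCE is the grip in N (left out, the last holds). Time passes only in rows, so rows that repeat a pose let the fingers close. It gives the time, the measured TCP pose, the force, the opening and the grip force at its end, in the units of the state.
- bot.get_obs(): the state, without advancing time (a new reading comes with each control period).
- bot.snapshot(name): name is "scene" or "side" or "wrist"; returns the picture (400x640x3 uint8, red, green, blue); there is no depth.
- bot.get_calibration(name): a dict with "fx", "fy", "cx", "cy" (pixels), "R" (3x3) and "t" (3): a world point X has camera coordinates R X + t. Camera axes: x right, y down, z forward; pixel columns grow to the right and rows downward; lengths in m; the calibration is good to about 2 mm. A picture is of the moment at which its call begins: read the wrist's pose just before it. get_calibration takes no time and is no camera call; for the wrist camera it gives the pose at the moment of the call.
- bot.hand_in(): hands the job in; it is judged then, once.
The state is a dict: "clock": time; "qpos": joint angles; "qvel": joint speeds; "joint_efforts": joint torques, N m; "eef_pos": TCP position; "ee_rot": TCP orientation; "wrist_force": force on the tool from outside, world axes, zero at the start; "moment": the same for the moment, N m; "gripper_width": opening from 0.0 (shut) to 1.0 (fully open); "finger_force": force on a finger pad.
Only numpy, scipy, OpenCV 4.12 (cv2) and the standard library are available. Lean on these libraries where they do the work, as an engineer would, in place of code of your own. Each camera call takes 0.05 s, during which the arm holds its last target. There are 200 camera calls.

### The job

Open up the jar rack so that the things in it can be taken out freely later: with your fingertips press down the release pad on the rack's sliding jaw, keep it pressed, and push the jaw back along its toothed bar, away from the jars, as far as it goes; then let the pad spring up again. Push without forcing the ratchet, and do not move, tip or lift the salt jar and the little glass in the rack.

Things in the scene. Friction and masses are not known exactly. Their poses are not given: they have to be found in the camera images.
- rack: Fixed jar rack: wooden board 110 mm (x) by 360 mm (y = -150 to 210), 10 mm thick; end wall 69 mm high at the -y end. A steel bar (x = 0, 12 mm wide, up to z = 40 mm, saw teeth of 8 mm pitch below) runs along y from 4 to 200 mm to a foot 44 mm high. The jaw rides on it and opens towards +y. Origin: underside of the board, mid width, below the jaw's face at joint value 0; z up.
- jaw (a joint): Grey sliding jaw: face plate 80 mm wide, top at z = 61 mm, facing the jars; behind it a carriage 44 mm wide, roof at z = 50 mm, with the pad and a rear upstand. Value in m: 0 nearest the jars, 0.115 fully back; grows along the rack's +y. Friction 3 N, stays where left. With the pad up a ratchet stops it going back (up to 8 mm of play); towards the jars it clicks along.
- upstand_face (a point): Middle of the front face (towards pad and jars) of the jaw's rear upstand, a plate 50 mm wide, 8 mm thick, top 90 mm above the worktop; the point is 76 mm above the worktop. Pushing this face towards the rack's +y opens the jaw. Axes as the rack's.
- release (a joint): Black ribbed release pad on the jaw's roof, pressed straight down. Value in m: 0 up, 0.008 pressed to its stop; the ratchet is free from 0.005 on. Spring about 2 N at first, 5.5 N fully down; it springs up when let go; untouched (also at the start) it may rest up to 5 mm down on a tooth.
- pad_top (a point): Centre of the top of the release pad, 38 by 38 mm, which travels with the jaw; 25 mm before the upstand's front face. Top 62 mm above the worktop when up, 54 mm fully pressed (4 mm proud of the roof). Between face plate (no higher than the pad) and upstand there are 66 mm; both sides are open. Axes as the rack's.
- salt_jar: Glass salt jar with a red lid, 72 mm across, 90 mm tall, standing loose on the rack's board just before the jaw. Origin: centre of its underside.
- glass: Small clear shot glass, 49 mm across, 62 mm tall, standing loose on the rack's board between the salt jar and the end wall. Origin: centre of its underside.
There are look-alikes about, which are no part of the job. What is shaped like the salt_jar but purple is not meant.

How it is judged:
On the way, in this order (a step that is already met when the one before it is completed fails the run):
1. the release pad is pressed down (5 mm or more) before the jaw has gone back more than 14 mm (value of joint release above 0.0055 m and distance of upstand_face from where it was at the start of the episode below 0.014 m), for 0.1 s.
2. the jaw is pushed back to the end of its bar (value of joint jaw above 0.11 m), for 0.1 s.
At the end, for the whole second after the job is handed in: The jaw stands at the end of its bar (within 5 mm), at rest; the release pad has sprung up again (at most 5 mm down, on a tooth); salt jar and glass stand upright within 15 mm of where they were (value of joint jaw above 0.11 m and velocity of joint jaw between -0.005 and 0.005 m/s and value of joint release below 0.0053 m and distance of each of salt_jar, glass from where it was at the start of the episode below 0.015 m and angle between each of salt_jar, glass's own z axis and vertical below 0.15 rad); the robot touches nothing.
It fails at once if the salt jar or the glass is pushed more than 25 mm, lifted or tipped (distance of any of salt_jar, glass from where it was at the start of the episode above 0.025 m or angle between any of salt_jar, glass's own z axis and vertical above 0.35 rad or height (world z) of any of salt_jar, glass above 0.018 m).
It fails at once if the rack is forced: the fingers bear on it or its jaw with more than 90 N (contact force between the fingers and rack above 90 N).
It also fails if it takes over 35 s, if anything falls off the work surface, if the arm or the gripper's body presses on something with over 40 N, if the wrist force passes 120 N, or if a joint passes its speed limit or range.

## Working session

There is one attempt and no reset: what is moved stays moved. The work goes in short steps, Python scripts to look and compute and a shell command to move; the robot and the scene stay as the last step left them, time stands still between calls to the robot, and variables do not carry over. Pictures are saved under pics/ and viewed, at most 10 in all, crops included, and the job is handed in when it is done.

```bash
mkdir -p pics; ls
python3 - <<'E'
from bench import bot
import cv2, numpy as np
for n in ("scene","side"):
    im=bot.snapshot(n); cv2.imwrite(f"pics/{n}0.png",im[:,:,::-1])
    c=bot.get_calibration(n); print(n,c)
o=bot.get_obs(); print(o)
E
```

```text
pics
scene {'fx': 518.103320097493, 'fy': 518.103320097493, 'cx': 315.89417436105947, 'cy': 201.31903048902961, 'R': array([[ 0.6090569 , -0.7928183 ,  0.02210962],
       [-0.44192972, -0.36238241, -0.82059558],
       [ 0.65859533,  0.4900185 , -0.57108148]]), 't': array([-0.40745294,  0.28592024,  0.69122176])}
side {'fx': 505.91473511212024, 'fy': 505.91473511212024, 'cx': 319.4246256447904, 'cy': 200.754743851214, 'R': array([[ 0.99962858, -0.0263095 , -0.00710723],
       [-0.0221975 , -0.63473469, -0.77241125],
       [ 0.01581055,  0.77228212, -0.63508294]]), 't': array([-0.54360865,  0.0192032 ,  1.20697933])}
{'clock': 0.1, 'qpos': array([ 0.26321985,  0.50173197, -0.4267947 ,  1.55132919,  0.22078617,
        1.13830355, -0.21030964]), 'qvel': array([-0.00021857, -0.00176459, -0.00202902, -0.00305149,  0.00096203,
       -0.00218348, -0.00081854]), 'joint_efforts': array([-1.10208965e-02, -5.67877543e+01, -5.83891511e+00, -2.79918051e+01,
       -6.91340840e-02,  2.40444340e-02,  3.03501565e-05]), 'eef_pos': array([ 6.49312742e-01, -5.41422990e-05,  1.88801633e-01]), 'ee_rot': array([-6.31500586e-04,  7.07107027e-01,  7.07106010e-01, -5.87079309e-04]), 'wrist_force': array([-0.56083593,  0.17774299,  0.02214032]), 'moment': array([-0.01354028, -0.01309768,  0.00078831]), 'finger_force': 0.0, 'gripper_width': 1.0005510807946394}
```

View pics/scene0.png

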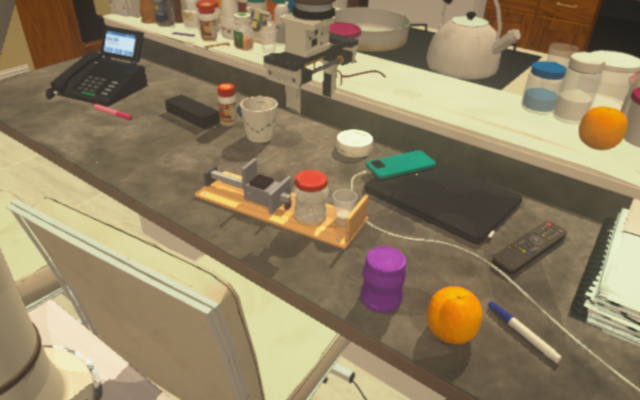

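View pics/side0.png

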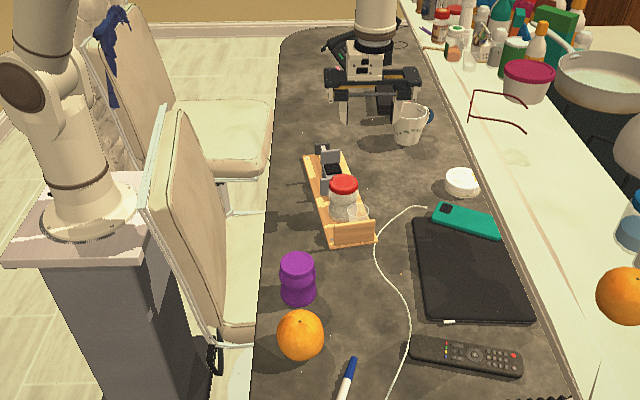

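The scene view shows the one wooden rack, with the jaw and upstand at about (255,178), the black pad at (263,184), the red-lid salt jar at (311,195), the glass at (344,203) and the end wall at (350,220). Things that could be mistaken for the jar are the purple one (384,280) and the red-lid spice bottle (227,103). For the pad they are the black block (190,110) and the phone (95,75). I choose the jaw on the wooden rack and will check it in a close crop.

```bash
cat > h.py <<'E'
import numpy as np, cv2
from bench import bot
def ray(c,p):
    R,t=np.array(c["R"]),np.array(c["t"]); d=R.T@[(p[0]-c["cx"])/c["fx"],(p[1]-c["cy"])/c["fy"],1]
    return -R.T@t, d/np.linalg.norm(d)
def onz(c,p,z):
    o,d=ray(c,p); return o+d*(z-o[2])/d[2]
def proj(c,X):
    q=np.array(c["R"])@X+c["t"]; return np.array([c["fx"]*q[0]/q[2]+c["cx"],c["fy"]*q[1]/q[2]+c["cy"]])
def tri(c1,p1,c2,p2):
    (a,d),(b,e)=ray(c1,p1),ray(c2,p2); s=np.linalg.lstsq(np.c_[d,-e],b-a,rcond=None)[0]
    return (a+s[0]*d+b+s[1]*e)/2, np.linalg.norm(a+s[0]*d-b-s[1]*e)
E
python3 - <<'E'
from h import *
ims={n:cv2.imread(f"pics/{n}0.png") for n in("scene","side")}
box={"scene":(185,145,385,255),"side":(290,130,390,260)}
crops=[]
for n in ims:
    x0,y0,x1,y1=box[n]; hsv=cv2.cvtColor(ims[n],cv2.COLOR_BGR2HSV); h,s,v=cv2.split(hsv)
    roi=np.zeros_like(h); roi[y0:y1,x0:x1]=1
    wood=((h>8)&(h<25)&(s>90)&(v>90)&(roi>0)).astype(np.uint8)
    red=(((h<6)|(h>174))&(s>150)&(v>90)&(roi>0)).astype(np.uint8)
    c=bot.get_calibration(n)
    cn=max(cv2.findContours(cv2.dilate(wood,np.ones((3,3))),0,2)[0],key=cv2.contourArea)
    hull=cv2.convexHull(cn); ap=cv2.approxPolyDP(hull,3,True)[:,0]
    print(n,"wood hull",[(p.tolist(),onz(c,p,0.0)[:2].round(3).tolist(),onz(c,p,0.01)[:2].round(3).tolist()) for p in ap])
    rc=max(cv2.findContours(red,0,2)[0],key=cv2.contourArea); (u,w),_,_=cv2.minAreaRect(rc)
    print("lid",u,w,onz(c,(u,w),0.1-0.006).round(3))
    crops.append(cv2.resize(ims[n][y0:y1,x0:x1],None,fx=4 if n=="scene" else 4,fy=4,interpolation=cv2.INTER_CUBIC))
cv2.imwrite("pics/c_scene.png",crops[0]);cv2.imwrite("pics/c_side.png",crops[1])
E
```

```text
scene wood hull [([193, 191], [0.515, 0.223], [0.506, 0.211]), ([219, 178], [0.589, 0.218], [0.578, 0.206]), ([367, 192], [0.756, -0.076], [0.743, -0.084]), ([370, 218], [0.679, -0.134], [0.667, -0.141]), ([348, 249], [0.568, -0.155], [0.558, -0.161]), ([340, 250], [0.556, -0.145], [0.546, -0.151]), ([195, 199], [0.497, 0.196], [0.488, 0.184])]
lid 310.5 180.5 [ 0.597 -0.04   0.094]
side wood hull [([301, 154], [0.499, 0.214], [0.499, 0.199]), ([321, 154], [0.554, 0.212], [0.553, 0.197]), ([360, 193], [0.645, 0.038], [0.643, 0.025]), ([385, 230], [0.689, -0.098], [0.687, -0.109]), ([377, 244], [0.666, -0.142], [0.664, -0.152]), ([328, 250], [0.558, -0.157], [0.558, -0.167]), ([316, 221], [0.534, -0.062], [0.534, -0.073])]
lid 343.0 184.0 [ 0.596 -0.046  0.094]
```

View pics/c_scene.png

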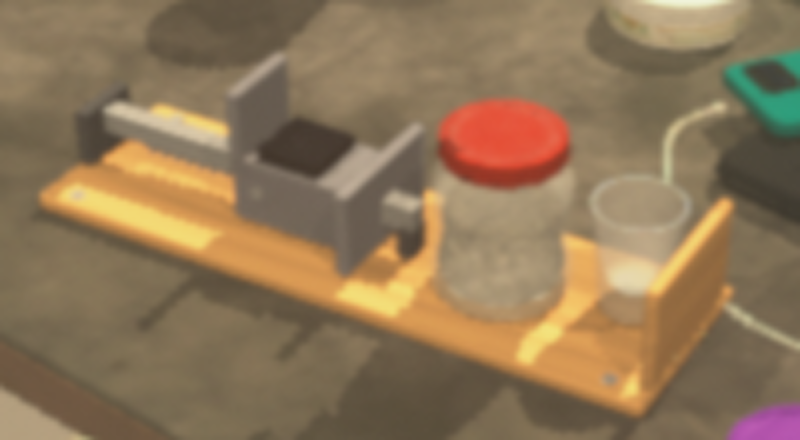

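View pics/c_side.png

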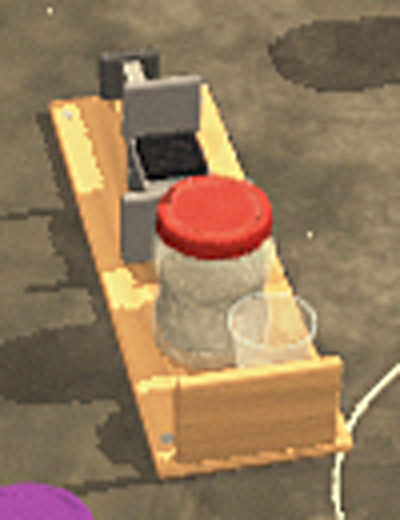

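The scene crop shows the black ribbed pad at about (262,181.5) on the grey carriage of the wooden rack, with the upstand behind it (top edge from (242.5,169) to (256,159)), so the choice is right. In the side crop the pad is at about (333,169) and the upstand's top edge runs from (320.5,152) to (340,149). The bar sticks out in front of the face plate towards the red-lid jar.

Run:
```python
from h import *
S,D=bot.get_calibration("scene"),bot.get_calibration("side")
P={"backleft":((195,195),(302.5,155.5),.01),"frontleft":((345,248.5),(330.5,249),0),"frontright":((367.5,219),(377.5,242),0),
"pad":((261.8,181.5),(332.8,169),.06),"up_l":((242.5,169),(320.5,152),.09),"up_r":((256,159),(340,149.2),.09),"faceL":((269.5,194),(320.5,178.5),.061)}
for k,(a,b,z) in P.items():
    X,g=tri(S,a,D,b); print(k,X.round(3),"gap",round(g,4),onz(S,a,z)[:2].round(3),onz(D,b,z)[:2].round(3))
# pad blob by darkness
for n,c,r in(("scene",S,(246,170,278,192)),("side",D,(322,160,344,178))):
    g=cv2.imread(f"pics/{n}0.png").max(2); x0,y0,x1,y1=r
    m=(g[y0:y1,x0:x1]<75).astype(np.uint8); k,l,s,ce=cv2.connectedComponentsWithStats(m); i=1+s[1:,4].argmax()
    p=ce[i]+[x0,y0]; print(n,"pad px",p,s[i],onz(c,p,.06).round(3))
```

```text
backleft [0.503 0.202 0.004] gap 0.0016 [0.498 0.196] [0.504 0.192]
frontleft [ 0.564 -0.151 -0.   ] gap 0.0036 [ 0.566 -0.15 ] [ 0.564 -0.154]
frontright [ 0.668 -0.135  0.002] gap 0.0038 [ 0.672 -0.132] [ 0.668 -0.136]
pad [0.579 0.074 0.052] gap 0.0047 [0.572 0.068] [0.578 0.058]
up_l [0.55  0.098 0.086] gap 0.005 [0.548 0.097] [0.549 0.088]
up_r [0.598 0.106 0.086] gap 0.0026 [0.595 0.104] [0.597 0.098]
faceL [0.548 0.024 0.059] gap 0.0026 [0.547 0.024] [0.547 0.019]
scene pad px [260.81005587 181.52513966] [  4   5  23  14 179] [0.571 0.069 0.06 ]
side pad px [332.10526316 168.50292398] [  2   3  18  12 171] [0.577 0.06  0.06 ]
```

```bash
python3 -m crank '[[[0,0.027,-0.024,0.02,0,0,-0.06],[0,0.054,-0.048,0.04,0,0,-0.12],[0,0.081,-0.072,0.06,0,0,-0.17],[0,0.081,-0.072,0.06,0,0,-0.17],[0,0.081,-0.072,0.06,0,0,-0.17],[0,0.081,-0.072,0.06,0,0,-0.17]]]' 20
python3 - <<'E'
from h import *
o=bot.get_obs(); print(o["eef_pos"],o["wrist_force"])
a=bot.snapshot("side"); w=bot.snapshot("wrist"); s=bot.snapshot("scene")
c=lambda im,x0,y0,x1,y1,f:cv2.resize(im[y0:y1,x0:x1],None,fx=f,fy=f,interpolation=cv2.INTER_CUBIC)
A=c(a,280,80,400,260,3); B=c(s,180,60,380,260,2)
pad=np.zeros((600,760,3),np.uint8); pad[:540,:360]=A; pad[:400,360:760]=B
cv2.imwrite("pics/m1.png",pad[:,:,::-1]); cv2.imwrite("pics/w1.png",w[:,:,::-1])
C=bot.get_calibration("wrist"); print({k:np.round(v,3).tolist() for k,v in C.items()})
E
```

```text
clock: 0.6
eef_pos: [0.5781, 0.0808, 0.1296]
ee_rot: [0.0, 0.644, 0.765, -0.0]
wrist_force: [0.5, -0.6, 1.0]
gripper_width: 0.616
finger_force: 0.0
[0.57810519 0.08081884 0.12961966] [ 0.49166536 -0.58516387  0.97281623]
{'fx': 334.04, 'fy': 334.04, 'cx': 314.206, 'cy': 198.651, 'R': [[0.986, 0.165, 0.001], [0.157, -0.941, 0.301], [0.05, -0.297, -0.954]], 't': [-0.584, -0.036, 0.329]}
```

View pics/m1.png

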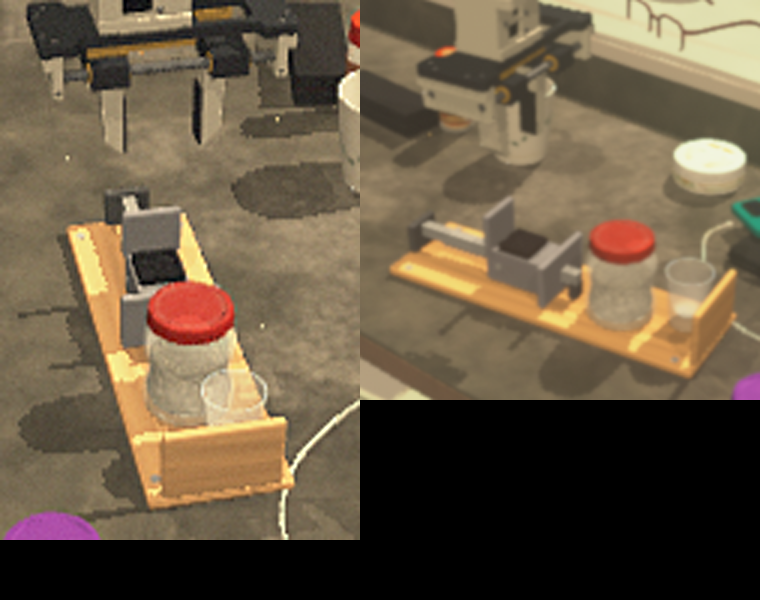

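View pics/w1.png

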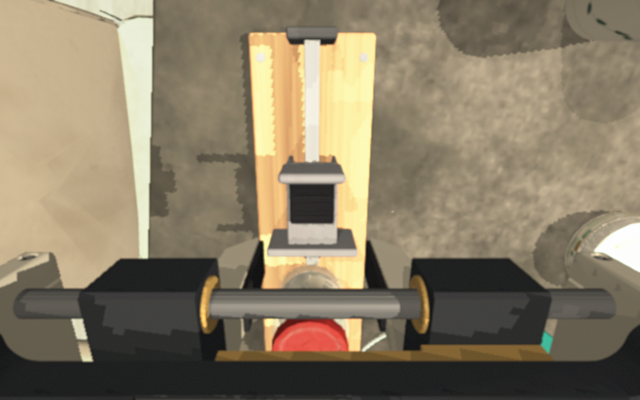

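The side crop shows the fingers above and behind the jaw, still closing; rack, jar and glass are as before. The wrist view shows the upstand's top front edge at about row 182 (columns 281–344), the pad at (312,205), the face plate at rows 230–253, and the board edges parallel to the tool.

Run:
```python
from h import *
C=bot.get_calibration("wrist")
for k,p,z in (("upL",(281,182),.09),("upR",(344,182),.09),("pad",(312,205),.06),("padback",(312,184),.06),("padfront",(312,224),.06),("footL",(287,40),.044),("footR",(337,40),.044),("faceL",(268,254),.061),("faceR",(357,254),.061)):
    print(k,onz(C,p,z).round(4))
for X in ([.578,.081,.06],[.5745,.1,.076]): print(proj(C,np.array(X)))
```

```text
upL [0.5518 0.0957 0.09  ]
upR [0.597  0.1032 0.09  ]
pad [0.5784 0.072  0.06  ]
padback [0.5755 0.09   0.06  ]
padfront [0.5812 0.0551 0.06  ]
footL [0.5385 0.1954 0.044 ]
footR [0.5763 0.2017 0.044 ]
faceL [0.5478 0.0214 0.061 ]
faceR [0.6246 0.0342 0.061 ]
[313.26103218 194.79042129]
[312.79257643 176.72452757]
```

```bash
python3 -m crank '[[[0,0,0,0.02,0,0,0],[0,0,0,0.04,0,0,0],[0,0,0,0.055,0,0,0],[0,0,0,0.064,0,0,0],[0,0,0,0.064,0,0,0],[0,0,0,0.07,0,0,0],[0,0,0,0.073,0,0,0],[0,0,0,0.0745,0,0,0],[0,0,0,0.0745,0,0,0]]]' 20
```

```text
clock: 1.5
eef_pos: [0.5783, 0.081, 0.0555]
ee_rot: [0.0, 0.645, 0.765, 0.0]
wrist_force: [0.1, -0.0, 0.9]
gripper_width: 0.003
finger_force: 0.0
```

```bash
python3 -m crank '[[[0,0,0,0.001,0,0,0],[0,0,0,0.002,0,0,0],[0,0,0,0.002,0,0,0]]]'
python3 - <<'E'
from h import *
C=bot.get_calibration
s=bot.snapshot("scene"); a=bot.snapshot("side")
c=lambda im,x0,y0,x1,y1,f:cv2.resize(im[y0:y1,x0:x1],None,fx=f,fy=f,interpolation=cv2.INTER_CUBIC)
m=np.zeros((480,780,3),np.uint8); m[:400,:480]=c(s,210,120,330,220,4); m[:480,480:780]=c(a,300,110,375,230,4)
cv2.imwrite("pics/m2.png",m[:,:,::-1])
E
```

```text
clock: 1.75
eef_pos: [0.5781, 0.0811, 0.0534]
ee_rot: [0.0, 0.644, 0.765, 0.0]
wrist_force: [-0.0, -0.5, -0.4]
gripper_width: 0.003
finger_force: 0.0
```

View pics/m2.png

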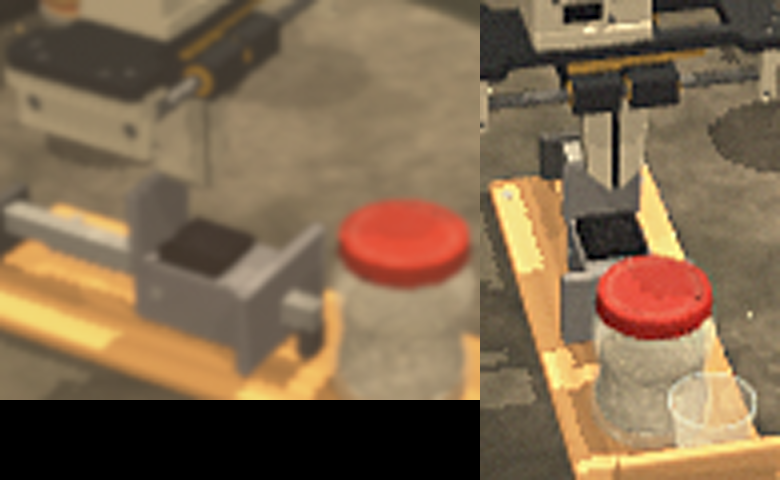

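The left crop shows the finger tips at about scene (259,166), and the right one at about side (334,157). They are clearly still above the black pad, although the reported tip height is 53 mm, so I check the tip by triangulation.

Run:
```python
from h import *
S,D,W=[bot.get_calibration(n) for n in("scene","side","wrist")]
o=bot.get_obs(); print(o["eef_pos"],o["qpos"].round(4),o["wrist_force"])
print("tip",tri(S,(259,166),D,(334,157))); print("tcp px",proj(S,o["eef_pos"]),proj(D,o["eef_pos"]))
print("pad px expected",proj(S,np.array([.5784,.072,.06])),proj(D,np.array([.5784,.072,.06])))
w=bot.snapshot("wrist"); cv2.imwrite("pics/w2.png",w[:,:,::-1]); print("wrist tcp px",proj(W,o["eef_pos"]), W["R"].round(3).tolist(), W["t"], -W["R"].T@W["t"])
```

```text
[0.57809785 0.0810626  0.05340703] [ 0.1581  0.5588 -0.4465  1.8257  0.3163  0.8275 -0.2754] [ 0.49874596 -0.32918164  0.38098788]
tip (array([0.58239307, 0.08202682, 0.08293158]), np.float64(0.007509528728512487))
tcp px [259.13468528 180.82848705] [332.33344497 165.66656492]
pad px expected [262.33918043 179.58473677] [332.65288097 165.61639877]
wrist tcp px [314.94474813 229.37109278] [[0.986, 0.168, -0.0], [0.16, -0.94, 0.301], [0.05, -0.296, -0.954]] [-0.58301604 -0.01301093  0.25659286] [0.56401634 0.1615784  0.24838452]
```

View pics/w2.png

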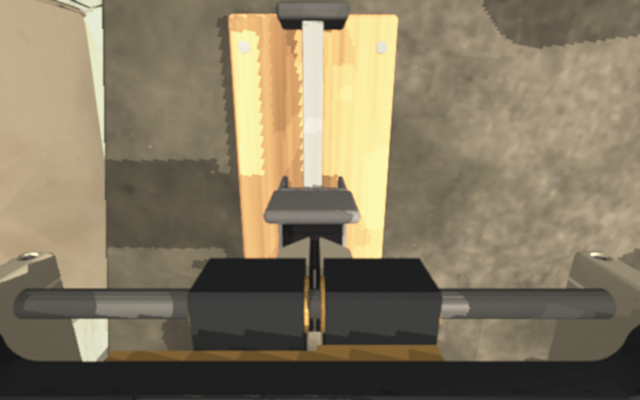

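The tip triangulates to z ≈ 83 mm against 53 mm reported. The wrist view also shows nothing on the pad: the upstand edge is at row 222 and the finger begins near (315,238). I check the wrist camera's true height from the known 110 mm board width, and the tips in the earlier pictures.

Run:
```python
from h import *
S,D,W=[bot.get_calibration(n) for n in("scene","side","wrist")]
print("m1 tip",tri(S,(262.5,140),D,(334.5,129)))
W1=dict(W); W1["R"]=np.array([[.986,.165,.001],[.157,-.941,.301],[.05,-.297,-.954]]); W1["t"]=np.array([-.584,-.036,.329])
def wood(f):
    h,s,v=cv2.split(cv2.cvtColor(cv2.imread(f),cv2.COLOR_BGR2HSV)); return (h>8)&(h<25)&(s>80)&(v>110)
for f,c in(("pics/w1.png",W1),("pics/w2.png",W)):
    m=wood(f)
    for r in (60,100,140):
        x=np.where(m[r,200:420])[0]+200; a,b=onz(c,(x[0],r),.01),onz(c,(x[-1]+1,r),.01)
        print(f,r,x[0],x[-1],"width",np.linalg.norm(a-b).round(4))
    print("cam",(-c["R"].T@c["t"]).round(3))
# fine tip images: vertical profile differences against start picture
for n,c in(("scene",S),("side",D)):
    im=bot.snapshot(n); d=cv2.absdiff(im[:,:,::-1],cv2.imread(f"pics/{n}0.png")).max(2)
    print(n); x0=(252,326)[n=="side"]
    print(d[150:190:2,x0:x0+18:1])
```

```text
m1 tip (array([0.58104235, 0.07148012, 0.15736886]), np.float64(0.01102391312897183))
pics/w1.png 60 249 375 width 0.1111
pics/w1.png 100 251 373 width 0.1113
pics/w1.png 140 253 371 width 0.1115
cam [0.565 0.16  0.325]
pics/w2.png 60 230 395 width 0.1098
pics/w2.png 100 232 393 width 0.1109
pics/w2.png 140 235 390 width 0.1106
cam [0.564 0.162 0.248]
scene
[[54 52 50 46 36 29 30 30 23  7  3  3  5  2  4  7  9 10]
 [51 51 52 51 41 34 30 26 13 12 12  5  4  3  2  5  9  9]
 [52 55 57 55 49 30  8  4 13 25 17  3  3  6  8  1  7 10]
 [54 57 56 55 43 20  5  1  6 20 12  2  3  8 11  3  6  6]
 [39 22  7  7 10  4  6  8 14 24 18  5  7 10 10  9  3  3]
 [24 26 20 14 18  5  6  9 12 28 24 13 14 11  7  2  1  4]
 [15 32 48 51 37 16  4  7 13 28 30 14  5  2  3  4  6  6]
 [ 6 17 26 34 29 17  8  6  3 13 14  4  1  1  3  6  7  6]
 [ 7  7  6  5  3  4  4  2  1  9 12  7  1  1  1  1  0  0]
 [ 8  7  8  7  6  2  1  3  6  7  6  3  1  1  0  1  0  0]
 [ 7  6  8  8  4  3  6  7  7  6  4  1  0  0  0  0  0  0]
 [ 7  7  8  7  5  3  6  8  8  8  7  4  1  1  0  1  1  1]
 [ 6  7  8  7  6  1  2  3  3  5  6  6  5  2  0  1  1  0]
[... 1206 characters left out ...]
 16   4   8   1   0   4]
 [ 18  13   7  13  18   9   4   3  10   3  24  17  10   9   6   3  20   4]
 [  5   3   4   2  12   3   5   4   8   3  17  17  31  16  29  26  20  14]
 [ 54   8   3   1   5   3  15   6   7  16  13  18  13  15  16  20  15  16]
 [  5  10  21  24   4  50  79   5   6   4   5   7  19  20  19  17  17  15]
 [  4   5   1  29  77  81  73  13   3   4   6   2   3   2  20  21  19  19]
 [  3   3   7   8   8   3   8   5   5   2   4   4   4   4  22  22  20  20]
 [  0   4   2   9   4   6   9   3   9   3   2   4   3   4   6   5   7   4]
 [  2   3   6  10   5   4   2   6   4   2   7   6   3   3   4   1   5   5]
 [  4   2   3   2   5   4  25  20  12   4   3   3   1   4   2   4   5   5]]
```

```bash
python3 -m crank '[[[0,0,0,0.005,0,0,0],[0,0,0,0.01,0,0,0],[0,0,0,0.01,0,0,0]]]'; python3 -m crank '[[[0,0,0,0.004,0,0,0],[0,0,0,0.008,0,0,0],[0,0,0,0.008,0,0,0]]]'
python3 - <<'E'
from h import *
D=bot.get_calibration("side"); S=bot.get_calibration("scene"); W=bot.get_calibration("wrist")
print(proj(D,np.array([.6496,0,.1888])), proj(S,np.array([.6496,0,.1888])))
E
```

```text
clock: 2.25
eef_pos: [0.577, 0.0808, 0.0419]
ee_rot: [-0.001, 0.645, 0.765, -0.001]
wrist_force: [-0.5, -0.1, -0.0]
gripper_width: 0.005
finger_force: 0.0
clock: 2.5
eef_pos: [0.5773, 0.0809, 0.0342]
ee_rot: [-0.001, 0.645, 0.765, -0.001]
wrist_force: [-0.2, -0.9, 0.2]
gripper_width: 0.006
finger_force: 0.0
[367.56044895 135.7269247 ] [311.98222262 121.34816482]
```

```bash
python3 -m crank '[[[0,0,0,0.002,0,0,0],[0,0,0,0.004,0,0,0],[0,0,0,0.004,0,0,0]]]'; python3 -m crank '[[[0,0,0,0.002,0,0,0],[0,0,0,0.003,0,0,0],[0,0,0,0.003,0,0,0]]]'
python3 - <<'E'
from h import *
s=bot.snapshot("scene"); a=bot.snapshot("side"); w=bot.snapshot("wrist")
c=lambda im,x0,y0,x1,y1,f:cv2.resize(im[y0:y1,x0:x1],None,fx=f,fy=f,interpolation=cv2.INTER_CUBIC)
m=np.zeros((600,800,3),np.uint8); m[:360,:480]=c(s,220,130,300,190,6); m[:480,480:780]=c(a,310,120,360,200,6); m[400:600,:480]=c(w,240,200,400,267,3)[:200]
cv2.imwrite("pics/m3.png",m[:,:,::-1])
E
```

```text
clock: 2.75
eef_pos: [0.5778, 0.081, 0.0308]
ee_rot: [-0.0, 0.645, 0.765, -0.0]
wrist_force: [-0.8, -0.8, -0.3]
gripper_width: 0.005
finger_force: 0.0
clock: 3.0
eef_pos: [0.5779, 0.081, 0.028]
ee_rot: [-0.0, 0.644, 0.765, -0.0]
wrist_force: [-0.3, -0.2, -0.7]
gripper_width: 0.005
finger_force: 0.0
```

View pics/m3.png

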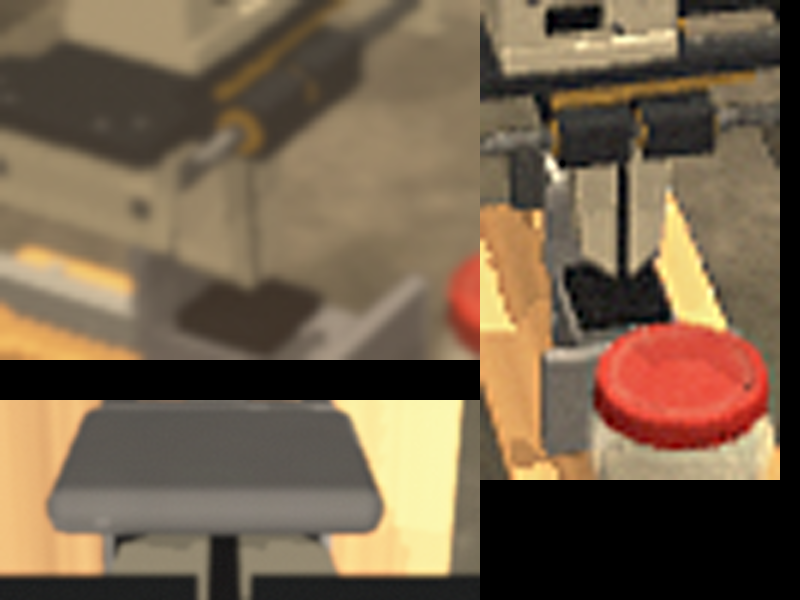

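The finger tips now appear just over the rear half of the pad, about (333.7,166) in the side view. They are in front of the upstand and centred across it. I go down in small steps until the force shows contact.

```bash
python3 -m crank '[[[0,0,0,0.002,0,0,0],[0,0,0,0.003,0,0,0],[0,0,0,0.003,0,0,0]]]'; python3 -m crank '[[[0,0,0,0.002,0,0,0],[0,0,0,0.002,0,0,0],[0,0,0,0.002,0,0,0]]]'
```

```text
clock: 3.4
eef_pos: [0.5777, 0.081, 0.0249]
ee_rot: [-0.0, 0.645, 0.765, -0.0]
wrist_force: [0.8, -0.1, 0.1]
gripper_width: 0.002
finger_force: 0.0
clock: 3.65
eef_pos: [0.5779, 0.081, 0.0231]
ee_rot: [-0.0, 0.644, 0.765, -0.0]
wrist_force: [0.5, 0.3, 0.2]
gripper_width: 0.003
finger_force: 0.0
```

```bash
python3 -m crank '[[[0,0,0,0.001,0,0,0],[0,0,0,0.002,0,0,0],[0,0,0,0.002,0,0,0]]]'; python3 -m crank '[[[0,0,0,0.001,0,0,0],[0,0,0,0.002,0,0,0],[0,0,0,0.002,0,0,0]]]';python3 -m crank '[[[0,0,0,0.001,0,0,0],[0,0,0,0.002,0,0,0],[0,0,0,0.002,0,0,0]]]'
```

```text
clock: 3.9
eef_pos: [0.5781, 0.081, 0.0212]
ee_rot: [0.0, 0.645, 0.765, 0.0]
wrist_force: [1.1, -0.4, 0.7]
gripper_width: 0.003
finger_force: 0.2
clock: 4.15
eef_pos: [0.5782, 0.0811, 0.0194]
ee_rot: [0.0, 0.644, 0.765, 0.0]
wrist_force: [-1.1, -0.5, 3.9]
gripper_width: 0.004
finger_force: 2.1
clock: 4.4
eef_pos: [0.5782, 0.0811, 0.0173]
ee_rot: [0.0, 0.644, 0.765, 0.0]
wrist_force: [-1.1, -0.1, 4.6]
gripper_width: 0.006
finger_force: 2.6
```

```bash
python3 -m crank '[[[0,0,0,0.001,0,0,0],[0,0,0,0.001,0,0,0],[0,0,0,0.001,0,0,0]]]'; python3 -m crank '[[[0,0,0,0.001,0,0,0],[0,0,0,0.001,0,0,0],[0,0,0,0.001,0,0,0]]]'
```

```text
clock: 4.65
eef_pos: [0.5783, 0.0813, 0.017]
ee_rot: [0.0, 0.644, 0.765, 0.0]
wrist_force: [-2.6, -0.9, 9.7]
gripper_width: 0.001
finger_force: 4.8
clock: 4.9
eef_pos: [0.5784, 0.0814, 0.0167]
ee_rot: [0.0, 0.644, 0.765, 0.0]
wrist_force: [-4.3, 0.1, 15.3]
gripper_width: 0.005
finger_force: 7.5
```

```bash
python3 -m crank '[[[0,0.002,0,-0.0005,0,0,0],[0,0.006,0,-0.0005,0,0,0],[0,0.01,0,-0.0005,0,0,0],[0,0.014,0,-0.0005,0,0,0],[0,0.018,0,-0.0005,0,0,0],[0,0.022,0,-0.0005,0,0,0],[0,0.026,0,-0.0005,0,0,0],[0,0.03,0,-0.0005,0,0,0]]]'
```

```text
clock: 5.57
eef_pos: [0.5736, 0.109, 0.0167]
ee_rot: [0.001, 0.645, 0.764, -0.001]
wrist_force: [-1.4, -3.0, 11.6]
gripper_width: 0.002
finger_force: 6.0
```

```bash
python3 -m crank '[[[0,0.004,0,0,0,0,0],[0,0.009,0,0,0,0,0],[0,0.014,0,0,0,0,0],[0,0.019,0,0,0,0,0],[0,0.024,0,0,0,0,0],[0,0.029,0,0,0,0,0],[0,0.034,0,0,0,0,0],[0,0.039,0,0,0,0,0],[0,0.044,0,0,0,0,0],[0,0.048,0,0,0,0,0]]]'
```

```text
clock: 6.4
eef_pos: [0.5655, 0.1568, 0.0168]
ee_rot: [0.001, 0.645, 0.764, -0.0]
wrist_force: [-3.1, -4.1, 11.8]
gripper_width: 0.003
finger_force: 5.9
```

```bash
python3 -m crank '[[[0,0.003,0,0,0,0,0],[0,0.006,0,0,0,0,0],[0,0.009,0,0,0,0,0],[0,0.012,0,0,0,0,0],[0,0.014,0,0,0,0,0],[0,0.014,0,0,0,0,0]]]'; python3 -m crank '[[[0,0.002,0,0,0,0,0],[0,0.004,0,0,0,0,0],[0,0.004,0,0,0,0,0]]]'
```

```text
clock: 6.9
eef_pos: [0.563, 0.1712, 0.0168]
ee_rot: [0.001, 0.645, 0.765, -0.0]
wrist_force: [-1.1, -1.5, 12.0]
gripper_width: 0.003
finger_force: 6.0
clock: 7.15
eef_pos: [0.5629, 0.1727, 0.0167]
ee_rot: [0.002, 0.645, 0.764, -0.001]
wrist_force: [-1.7, -6.9, 11.8]
gripper_width: 0.006
finger_force: 6.0
```

```bash
python3 -m crank '[[[0,0.002,0,0,0,0,0],[0,0.004,0,0,0,0,0],[0,0.004,0,0,0,0,0]]]'; python3 -m crank '[[[0,0.002,0,0,0,0,0],[0,0.004,0,0,0,0,0],[0,0.004,0,0,0,0,0]]]'
```

```text
clock: 7.4
eef_pos: [0.5629, 0.1762, 0.0167]
ee_rot: [0.002, 0.645, 0.764, -0.001]
wrist_force: [-0.2, -6.7, 10.1]
gripper_width: 0.006
finger_force: 5.1
clock: 7.65
eef_pos: [0.5627, 0.1783, 0.0166]
ee_rot: [0.003, 0.646, 0.763, -0.001]
wrist_force: [-0.3, -9.7, 11.1]
gripper_width: 0.006
finger_force: 8.2
```

```bash
python3 -m crank '[[[0,0.002,0,0,0,0,0],[0,0.004,0,0,0,0,0],[0,0.004,0,0,0,0,0]]]'
python3 - <<'E'
from h import *
s=bot.snapshot("scene"); w=bot.snapshot("wrist"); a=bot.snapshot("side")
c=lambda im,x0,y0,x1,y1,f:cv2.resize(im[y0:y1,x0:x1],None,fx=f,fy=f,interpolation=cv2.INTER_CUBIC)
m=np.zeros((600,800,3),np.uint8); m[:400,:400]=c(s,180,130,380,260,2)[:400,:400] if 0 else cv2.copyMakeBorder(c(s,180,130,380,260,2),0,140,0,0,0); m[:400,400:800]=cv2.copyMakeBorder(c(a,290,100,390,200,4),0,0,0,0,0); m[400:600,:640]=c(w,160,100,480,200,2)
cv2.imwrite("pics/m4.png",m[:,:,::-1]); cv2.imwrite("pics/w4.png",w[:,:,::-1])
E
```

```text
clock: 7.9
eef_pos: [0.5627, 0.1781, 0.0166]
ee_rot: [0.004, 0.647, 0.763, -0.003]
wrist_force: [1.0, -17.1, 14.5]
gripper_width: 0.005
finger_force: 13.9
```

View pics/m4.png

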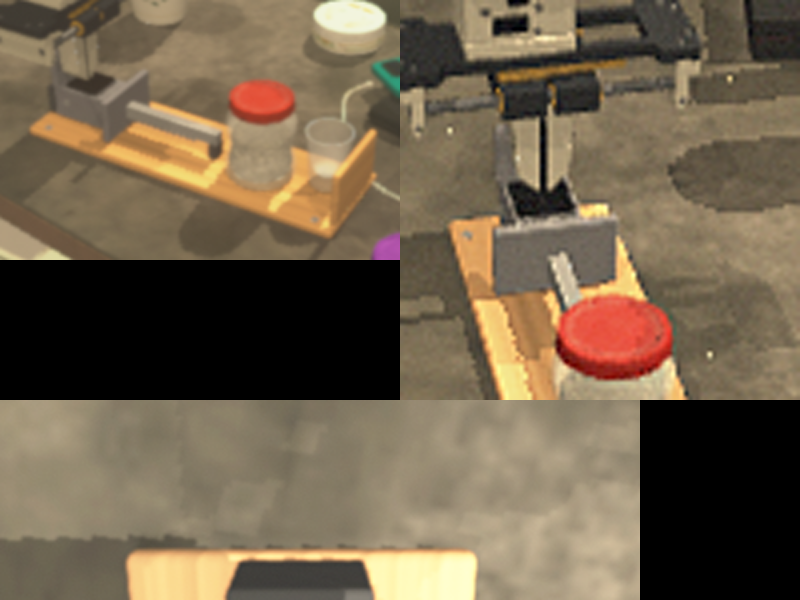

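The side crop (right) shows the jaw against the far end with the fingers on the pad and at the upstand, and the wrist crop shows the upstand right at the foot. Jar and glass have not moved. The force rises to 17 N with no motion, so the jaw is at its stop. I lift straight up, then back off the upstand and go clear.

```bash
python3 -m crank '[[[0,0,0,-0.005,0,0,0],[0,0,0,-0.01,0,0,0],[0,0,0,-0.015,0,0,0],[0,-0.005,0,-0.02,0,0,0],[0,-0.008,0,-0.03,0,0,0],[0,-0.008,0,-0.06,0,0,0],[0,-0.008,0,-0.1,0,0,0],[0,-0.008,0,-0.14,0,0,0],[0,-0.008,0,-0.14,0,0,0],[0,-0.008,0,-0.14,0,0,0]]]'
python3 - <<'E'
from h import *
W=bot.get_calibration("wrist"); S=bot.get_calibration("scene"); D=bot.get_calibration("side")
o=bot.get_obs(); print(o["eef_pos"],o["wrist_force"])
for n,c,r0 in(("scene",S,(185,145,385,255)),("side",D,(290,130,390,260))):
    im=bot.snapshot(n)[:,:,::-1]; x0,y0,x1,y1=r0; h,s,v=cv2.split(cv2.cvtColor(np.ascontiguousarray(im),cv2.COLOR_BGR2HSV))
    roi=np.zeros_like(h); roi[y0:y1,x0:x1]=1
    red=(((h<6)|(h>174))&(s>150)&(v>90)&(roi>0)).astype(np.uint8)
    (u,w),_,_=cv2.minAreaRect(max(cv2.findContours(red,0,2)[0],key=cv2.contourArea)); print(n,"lid",u,w)
    for k,j in(("pad",.0725+.091),("faceplate",.024+.091)):
        X=np.array([.591-.169*j,.005+.986*j,.06]); print(k,"expected px",proj(c,X).round(1))
    g=im.max(2); m=(g[130:185,215:260] if n=="scene" else g[140:165,312:335])<70
    k,l,st,ce=cv2.connectedComponentsWithStats(m.astype(np.uint8)); print([(st[i].tolist(),ce[i].round(1).tolist()) for i in range(1,k) if st[i,4]>40])
    cv2.imwrite(f"pics/{n}5.png",im)
E
```

```text
clock: 8.88
eef_pos: [0.5633, 0.1815, 0.1594]
ee_rot: [0.002, 0.644, 0.765, 0.003]
wrist_force: [-1.0, 0.5, -0.3]
gripper_width: 0.005
finger_force: 0.0
[0.56333098 0.18150985 0.15936928] [-1.03261739  0.48891714 -0.25228857]
scene lid 310.5 180.5
pad expected px [224.9 167.5]
faceplate expected px [243.8 173.4]
[([0, 34, 21, 13, 175], [9.5, 39.6])]
side lid 343.0 184.0
pad expected px [325.1 144.5]
faceplate expected px [329.1 154.9]
[([5, 2, 17, 12, 157], [12.8, 7.8])]
```

Run:
```python
from h import *
S=bot.get_calibration("scene"); D=bot.get_calibration("side"); u=np.array([-.169,.986])
for c,a,b in((S,(260.81,181.53),(224.5,169.6)),(D,(332.1,168.5),(324.8,147.8))):
    A,B=onz(c,a,.058)[:2],onz(c,b,.058)[:2]; print("pad move",((B-A)@u).round(4),"rack y of pad now",((B-[.591,.005])@u).round(4))
# wrist: depth gap between upstand front/back edges and foot via grey/dark rows along bar column
W=bot.get_calibration("wrist"); w=bot.snapshot("wrist"); cv2.imwrite("pics/w5.png",w[:,:,::-1])
for j,z,n in((.1875,.09,"upfront"),(.1955,.09,"upback"),(.200,.044,"foot near"),(.115,.061,"face")):
    X=np.array([.591-.169*j,.005+.986*j,z]); print(n,proj(W,X).round(1))
print(w[120:330:3,313].tolist())
```

```text
pad move 0.0926 rack y of pad now 0.1613
pad move 0.0924 rack y of pad now 0.1519
upfront [315.3 186.3]
upback [315.3 176.7]
foot near [315.2 160.2]
face [315.2 251.4]
[[125, 115, 96], [122, 113, 93], [124, 115, 94], [126, 117, 95], [126, 117, 95], [126, 116, 97], [125, 115, 95], [124, 114, 94], [127, 114, 93], [246, 190, 126], [57, 55, 52], [96, 93, 86], [131, 125, 116], [124, 119, 110], [163, 156, 140], [234, 228, 205], [118, 113, 105], [103, 99, 92], [103, 98, 92], [142, 135, 126], [223, 213, 198], [225, 216, 201], [130, 123, 115], [43, 39, 41], [42, 41, 40], [43, 40, 41], [54, 52, 52], [50, 45, 46], [49, 47, 45], [48, 45, 45], [49, 46, 46], [49, 46, 44], [46, 43, 42], [46, 44, 42], [74, 70, 66], [206, 196, 182], [222, 213, 197], [220, 211, 196], [221, 212, 196], [210, 198, 183], [146, 139, 128], [48, 46, 43], [75, 71, 66], [92, 86, 81], [86, 83, 76], [103, 99, 89], [107, 103, 93], [107, 102, 91], [106, 101, 91], [105, 100, 89], [104, 99, 88], [104, 100, 90], [104, 100, 89], [104, 99, 89], [106, 101, 91], [103, 99, 89], [79, 76, 70], [70, 68, 64], [82, 80, 74], [94, 90, 84], [96, 94, 87], [103, 98, 91], [105, 101, 95], [101, 97, 90], [98, 94, 87], [94, 91, 85], [83, 80, 74], [97, 93, 85], [97, 93, 85], [90, 87, 79]]
```

The pad and jaw moved 92.5 mm in both views, to within 2 mm of the end stop. The lid is at the same pixels as at the start, and the arm is clear.

```bash
python3 -c "
from bench import bot
print(bot.hand_in())"
```

```text
the job is handed in; nothing more can be done
None
```

I handed the job in with the jaw pushed back to its end stop (about 92 mm of travel). The pad was let go and the salt jar's lid was at the same pixels as at the start. I checked the glass only by eye and did not measure the pad springing up; no verdict came back.

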